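# Unstack the kitchen containers onto their cork mats

## Robot

A 7-joint arm with a two-finger parallel gripper is mounted at the origin on the work surface. World frame = base frame: x ahead of the robot, y to its left, z up, the work surface at z = 0. Lengths are in m, angles in rad, forces in N, time in s.
With the tool pointing down it reaches from about 0.4 to 0.85 m from the base axis. Payload 10.4 kg.
Tool frame: the origin (TCP) lies at the very end of the fingers, on their centre line; the grasp point (between the pads) lies 19 mm behind it; z points along the fingers, y is the line along which they close (so a half turn about z gives the same grasp; the last joint's range is limited). The gripper opens to 85 mm and grips with 20 to 120 N. Pads are 22 mm wide; open, the fingers measure 114 mm over their backs; the gripper's body (76 mm by 85 mm) begins 54 mm behind the grasp point. The pads swing forward as they close: fully open they stand 13 mm farther back than shut.
Start: joints at [1.156, 0.332, -0.065, 1.46, 0.022, 1.35, -0.088], TCP at [0.239, -0.578, 0.231] pointing down, gripper open.
Joint ranges: [-2.6, 2.6], [-0.5, 2.12], [-1.47, 1.34], [0.16, 2.42], [-1.27, 4.41], [0.06, 2.06], [-2.6, 2.6]. Speed limits (rad/s): [2.22, 2.22, 2.79, 2.79, 3.14, 3.14, 3.14].

## Interface

Orientations are given as a unit quaternion [x, y, z, w].
In Python, from workcell import * gives the robot as it stands.
- The arm moves only by the tool step_arm, never from a script. Its argument "commands" is one flat list of numbers, 7 for each row, row after row: the finger opening in mm, from 0 to 85.4, then the shift along the world's x, y, z as a fraction of full scale, then the turn, a rotation vector about the world's x, y, z as a fraction of full scale. A call has exactly 10 rows; each row is the pose to reach, as a shift and turn from the pose commanded when the call began, turning the shorter way round; what a row does not reach only later rows make up. Full scale, the value 1, is 0.6 m for a shift and pi rad for a turn. A row lasts 1/8 s, in which the tool goes at most 62.5 mm and 10.7 degrees, less where a joint would pass 70% of its speed; a pose out of reach is approached as far as the arm can. A call with a number of a shift or a turn outside -1 to 1 is refused whole. A call with a gripper value outside its range is refused whole. The fingers move at their own pace and stop on an object; "squeeze" is the grip in N (left out, the last holds). Time passes only in rows, so rows that repeat a pose let the fingers close, or fill a call up. It gives the time, the measured TCP pose, the force, the opening and the grip force at its end, in the units of the state.
- get_obs(): the state, without advancing time (a new reading comes with each control period).
- camera(name): name is "scene" or "top"; returns the picture (384x512x3 uint8, red, green, blue); there is no depth.
- camera_params(name): a dict with "mtx" (3x3 intrinsics, pixels), "dist" ([k1, k2, p1, p2, k3] as OpenCV has them; the pictures are not rectified), "extrinsics" (4x4, takes a point from world to camera coordinates). Camera axes: x right, y down, z forward; pixel columns grow to the right and rows downward; lengths in m; the calibration is good to about 2 mm. A picture is of the moment at which its call begins. camera_params takes no time and is no camera call.
- hand_in(): hands the job in; it is judged then, once.
The state is a dict: "clock": time; "joint_pos": joint angles; "joint_velocities": joint speeds; "tau": joint torques, N m; "position": TCP position; "ee_rot": TCP orientation; "ft_force": force on the tool from outside, world axes, zero at the start; "torque": the same for the moment, N m; "grip_width": opening from 0.0 (shut) to 1.0 (fully open); "grasp_force": force on a finger pad.
Only numpy, scipy, OpenCV 4.12 (cv2) and the standard library are available. Lean on these libraries where they do the work, as an engineer would, in place of code of your own. Each camera call takes 0.05 s, during which the arm holds its last target. There are 200 camera calls.

## Task

Take the stack of kitchen things apart from the top down and set each one down upright, centred on its own cork mat: the funnel, mouth down, on the small round mat, the glass jar on the large round mat, the wooden box square with the square mat, and last the steel tin square with the oblong mat. Set things down rather than dropping them, let none of them tip over, and leave the orange bowl and the teaspoon where they are.

Things in the scene. Friction and masses are not known exactly. Their poses are not given: they have to be found in the camera images.
- funnel: white plastic funnel standing mouth down on the jar's lid, top of the stack. Mouth 36 mm across with a 6 mm high straight rim, then a cone up to 26 mm; from there a straight round spout 14 mm across runs up to 64 mm. 30 g nominal. Origin: centre of its underside (the mouth); z up the spout.
- jar: glass jar shut with a steel screw lid, second from the top. Round, 44 mm across, 60 mm high: glass straight-sided up to 40 mm, lid 44 mm across from 46 mm to 60 mm. 160 g nominal. Origin: centre of its underside; z up.
- salt_box: closed wooden salt box, square, 56 x 56 mm, 44 mm high, flat sides; third from the top. 120 g nominal. Origin: centre of its underside; z up, x and y across its sides.
- tin: closed oblong steel tin, 120 mm long (its x) by 64 mm wide (its y), 40 mm high, flat sides; bottom of the stack, standing on the concrete. 350 g nominal. Origin: centre of its underside; z up.
- mat_round_small: small round fixed cork mat, 5 mm thick, lying on the concrete. Origin: centre of its underside, z up. 50 mm across; the funnel's place.
- mat_round_large: large round fixed cork mat, 5 mm thick, lying on the concrete. Origin: centre of its underside, z up. 74 mm across; the jar's place.
- mat_square: square fixed cork mat, 5 mm thick, lying on the concrete. Origin: centre of its underside, z up. 80 x 80 mm, x and y across its sides; the wooden box's place.
- mat_oblong: oblong fixed cork mat, 5 mm thick, lying on the concrete. Origin: centre of its underside, z up. 144 mm (its x) by 88 mm (its y); the steel tin's place, with the long sides parallel.
- bowl: bystander: loose orange plastic bowl, 120 mm across the rim, 45 mm high. Origin: centre of its underside.
- teaspoon: bystander: loose steel teaspoon, about 136 mm long, at most 32 mm wide and 8 mm high, lying flat along its x, bowl towards +x. Origin: at table level, near the middle of its length.
Not all that is in view belongs to the job. Leave any blue look-alike of the tin alone.

How it is judged:
On the way, in this order (a step that is already met when the one before it is completed fails the run):
1. the funnel stands released on the small round mat (horizontal distance between funnel and mat_round_small below 0.012 m and z of funnel in the frame of mat_round_small between 0.003 and 0.008 m and angle between funnel's own z axis and vertical below 0.1 rad and contact force between funnel and the fingers below 0.05 N and linear speed of funnel below 0.03 m/s), for 0.2 s.
2. the glass jar stands released on the large round mat (horizontal distance between jar and mat_round_large below 0.012 m and z of jar in the frame of mat_round_large between 0.003 and 0.008 m and angle between jar's own z axis and vertical below 0.1 rad and contact force between jar and the fingers below 0.05 N and linear speed of jar below 0.03 m/s), for 0.2 s.
3. the wooden box stands released on the square mat (horizontal distance between salt_box and mat_square below 0.012 m and z of salt_box in the frame of mat_square between 0.003 and 0.008 m and angle between salt_box's own z axis and vertical below 0.1 rad and contact force between salt_box and the fingers below 0.05 N and linear speed of salt_box below 0.03 m/s and (angle between the x axis of salt_box and the x axis of mat_square, either way round below 0.2 rad or angle between the x axis of salt_box and the y axis of mat_square, either way round below 0.2 rad)), for 0.2 s.
4. the steel tin stands released on the oblong mat (horizontal distance between tin and mat_oblong below 0.012 m and z of tin in the frame of mat_oblong between 0.003 and 0.008 m and angle between tin's own z axis and vertical below 0.1 rad and contact force between tin and the fingers below 0.05 N and linear speed of tin below 0.03 m/s and angle between the x axis of tin and the x axis of mat_oblong, either way round below 0.2 rad), for 0.2 s.
At the end, for the whole second after the job is handed in: Funnel, jar, wooden box and tin each stand upright (within 0.1 rad), released and at rest on the cork of their own mat, centres within 12 mm of the mat's centre; the box's sides and the tin's long sides are within 0.2 rad of parallel to their mats' (the box may stand at any quarter turn) (all of step 1 and all of step 2 and all of step 3 and all of step 4); the robot touches nothing.
It fails at once if one of the four stacked things tips over (leans more than 0.7 rad) (angle between any of funnel, jar, salt_box, tin's own z axis and vertical above 0.7 rad).
It fails at once if one of the four stacked things is dropped (moves faster than 0.6 m/s with no finger touching it) ((linear speed of funnel above 0.6 m/s and contact force between funnel and the fingers below 0.01 N) or (linear speed of jar above 0.6 m/s and contact force between jar and the fingers below 0.01 N) or (linear speed of salt_box above 0.6 m/s and contact force between salt_box and the fingers below 0.01 N) or (linear speed of tin above 0.6 m/s and contact force between tin and the fingers below 0.01 N)).
It fails at once if the bowl is pushed more than 20 mm from its place (distance of bowl from where it was at the start of the episode above 0.02 m).
It fails at once if the teaspoon is pushed more than 20 mm from its place (distance of teaspoon from where it was at the start of the episode above 0.02 m).
It also fails if it takes over 136 s, if anything falls off the work surface, if the arm or the gripper's body presses on something with over 40 N, if the wrist force passes 120 N, or if a joint passes its speed limit or range.

## Working session

There is one attempt and no reset: what is moved stays moved. The work goes in short steps, Python scripts to look and compute and a tool call to move; the robot and the scene stay as the last step left them, time stands still between calls to the robot, and variables do not carry over. Pictures are saved under pics/ and viewed, at most 14 in all, crops included, and the job is handed in when it is done.

Besides the shell and the picture viewer there is one more tool, called by a JSON object that holds its "method" and its "body". step_arm: Moves the arm, as the interface text tells. Its arguments: {"type":"object","properties":{"commands":{"type":"array","items":{"type":"number"}},"squeeze":{"type":"number"}},"required":["commands"]}

```bash
mkdir -p pics; cat > h.py <<'E'
from workcell import *
import numpy as np, cv2
def snap(name,fn,crop=None,s=1):
    im=camera(name)[:,:,::-1].copy(); cv2.imwrite('pics/raw_'+fn,im)
    if crop: x0,y0,x1,y1=crop; im=im[y0:y1,x0:x1]
    cv2.imwrite('pics/'+fn,cv2.resize(im,None,fx=s,fy=s,interpolation=cv2.INTER_CUBIC))
def w(name,px,z):
    p=camera_params(name);E=np.array(p['extrinsics'])
    u=cv2.undistortPoints(np.array(px,float).reshape(-1,1,2),np.array(p['mtx'],float),np.array(p['dist'],float)).reshape(-1,2)
    d=np.c_[u,np.ones(len(u))]@E[:3,:3]; c=-E[:3,:3].T@E[:3,3]
    return (c+d*((z-c[2])/d[:,2])[:,None]).round(4)
def pix(name,P):
    p=camera_params(name);E=np.array(p['extrinsics'])
    return cv2.projectPoints(np.array(P,float).reshape(-1,3),cv2.Rodrigues(E[:3,:3])[0],E[:3,3],np.array(p['mtx'],float),np.array(p['dist'],float))[0].reshape(-1,2).round(1)
E
python3 - <<'E'
from h import *
snap('top','t0.png',None,1.56);snap('scene','s0.png',None,1.56)
o=get_obs();print(o['position'],o['ee_rot'],o['clock'],o['grip_width'])
for n in('top','scene'):
    E=np.array(camera_params(n)['extrinsics']);print(-E[:3,:3].T@E[:3,3],E[2,:3])
E
```

```text
[ 0.23854013 -0.57732476  0.23059658] [ 9.80868682e-01  1.94669522e-01 -1.48815707e-04 -6.19501746e-04] 0.1 0.9955507089465461
[ 0.53232291 -0.0151185   1.41451085] [ 0.08593493  0.00370459 -0.99629386]
[ 1.04897962 -0.63574129  0.88635539] [-0.39949149  0.58377655 -0.70683201]
```

View pics/t0.png

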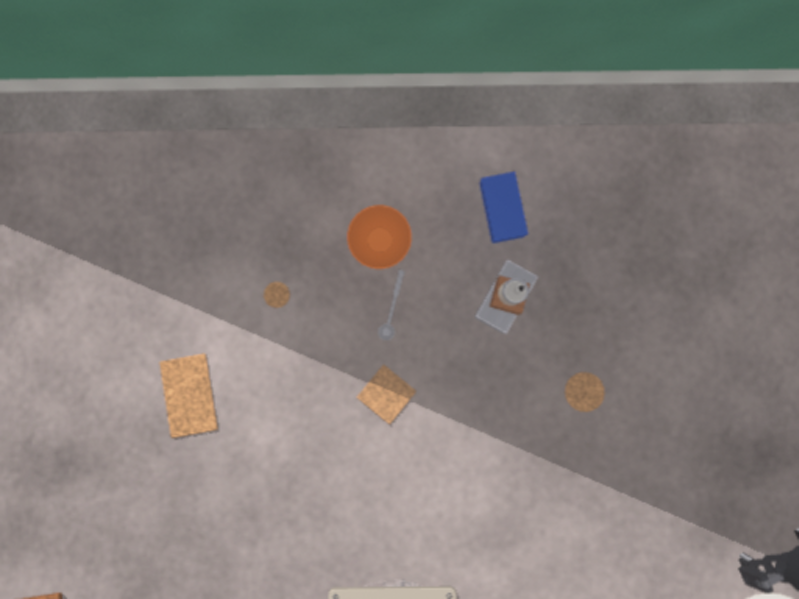

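View pics/s0.png

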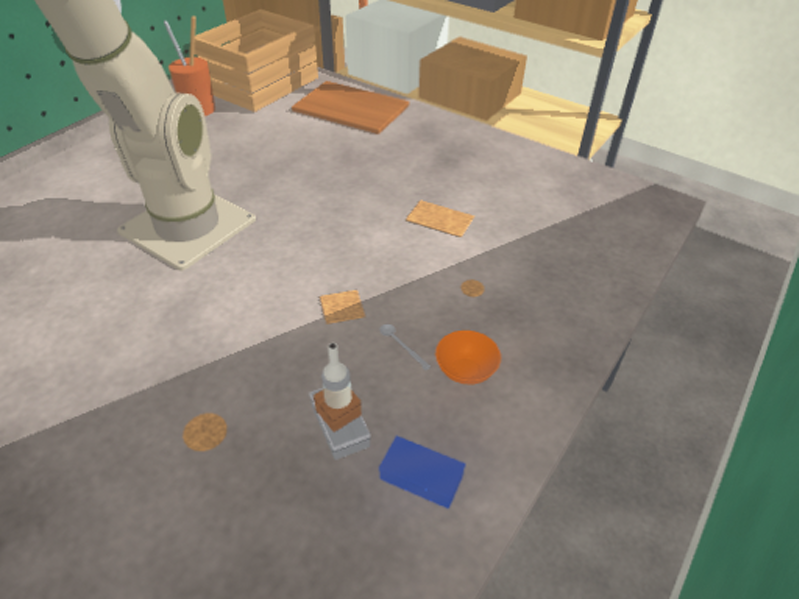

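Top view, shown at 1.56x: the stack is at (508,295) and the spout tip at (521,288). The mats are small round (277,295), large round (584,392), square (387,395) and oblong (188,395). The bowl is at (380,237) and the spoon at (397,300).
Candidates for the tin: grey tin (508,297) and blue block (503,207), so I choose the grey one under the stack. White funnel (514,291): nothing else looks like it. Next is a close crop to check.

```bash
python3 - <<'E'
from h import *
t=cv2.imread('pics/raw_t0.png');s=cv2.imread('pics/raw_s0.png')
a=cv2.resize(t[160:220,298:353],None,fx=7,fy=7,interpolation=cv2.INTER_CUBIC)
b=cv2.resize(s[215:299,190:247],None,fx=5,fy=5,interpolation=cv2.INTER_CUBIC)
c=np.zeros((420,a.shape[1]+b.shape[1],3),np.uint8);c[:,:a.shape[1]]=a;c[:,a.shape[1]:]=b[:420]
cv2.imwrite('pics/c0.png',c)
hsv=cv2.cvtColor(t,cv2.COLOR_BGR2HSV)
m=cv2.inRange(hsv,(8,70,60),(25,190,255))
for n,(x,y) in dict(small=(277,295),large=(584,392),sq=(387,395),ob=(188,395)).items():
    x/=1.56;y/=1.56;q=np.zeros_like(m);r=32
    y0,x0=int(y)-r,int(x)-r;q[y0:y0+2*r,x0:x0+2*r]=m[y0:y0+2*r,x0:x0+2*r]
    q=cv2.morphologyEx(q,cv2.MORPH_CLOSE,np.ones((3,3)))
    k=max(cv2.findContours(q,0,1)[0],key=cv2.contourArea)
    W=w('top',k.reshape(-1,2),.005)[:,:2].astype(np.float32)*1000
    print(n,cv2.minAreaRect(W),cv2.minEnclosingCircle(W))
E
```

```text
small ((654.2501831054688, 210.19943237304688), (47.10322952270508, 44.229957580566406), 89.35256958007812) ((654.9983520507812, 210.13233947753906), 24.55955696105957)
large ((465.7176513671875, -362.4510803222656), (72.37203216552734, 69.08842468261719), 89.33760833740234) ((466.3687438964844, -362.1943359375), 36.72206497192383)
sq ((466.12652587890625, 6.058231353759766), (79.80729675292969, 79.37792205810547), 50.12313461303711) ((465.8000183105469, 6.850000381469727), 53.55805206298828)
ob ((467.92315673828125, 374.5423278808594), (144.42727661132812, 88.30747985839844), 9.78421688079834) ((467.3641052246094, 375.4389343261719), 81.98008728027344)
```

View pics/c0.png

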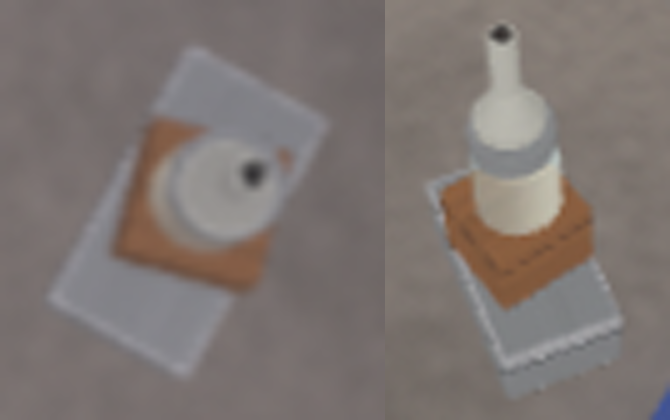

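```bash
python3 - <<'E'
from h import *
T=lambda L:[(298+x/7-.43,160+y/7-.43) for x,y in L]
S=lambda L:[(190+(x-385)/5-.4,215+y/5-.4) for x,y in L]
print('spout',w('top',T([(253,173)]),.208),w('scene',S([(501,34)]),.208))
print('lid',w('top',T([(226,190)]),.144),w('scene',S([(513,133)]),.144))
b=w('top',T([(152,120),(118,248),(253,290),(288,152)]),.084);print('box',b,b.mean(0))
t=w('top',T([(193,48),(52,297),(185,378),(328,122)]),.04);print('tin',t,t.mean(0))
print(w('scene',S([(443,200),(508,270),(592,215)]),.084),w('scene',S([(430,185),(508,365),(620,320)]),.04))
for q in(b,t): print(cv2.minAreaRect((q[:,:2]*1000).astype(np.float32)))
E
```

```text
spout [[ 0.6426 -0.2157  0.208 ]] [[ 0.6413 -0.2138  0.208 ]]
lid [[ 0.6421 -0.216   0.144 ]] [[ 0.6476 -0.2188  0.144 ]]
box [[ 0.6754 -0.1969  0.084 ]
 [ 0.6248 -0.1823  0.084 ]
 [ 0.6076 -0.2351  0.084 ]
 [ 0.6621 -0.2504  0.084 ]] [ 0.642475 -0.216175  0.084   ]
tin [[ 0.7096 -0.2204  0.04  ]
 [ 0.6082 -0.1605  0.04  ]
 [ 0.5746 -0.2139  0.04  ]
 [ 0.6785 -0.2749  0.04  ]] [ 0.642725 -0.217425  0.04    ]
[[ 0.6137 -0.2386  0.084 ]
 [ 0.6668 -0.2516  0.084 ]
 [ 0.6801 -0.2017  0.084 ]] [[ 0.5777 -0.2135  0.04  ]
 [ 0.6815 -0.2737  0.04  ]
 [ 0.7108 -0.2204  0.04  ]]
((642.3482666015625, -216.0406951904297), (55.48371505737305, 56.60689163208008), 74.31877899169922)
((642.513916015625, -217.20907592773438), (63.06157302856445, 120.48326110839844), 59.58268356323242)
```

{"method": "step_arm", "body": {"commands": [50,0,0,0.083,0,0,0.05,50,0.1,0.09,0.083,0,0,0.1,50,0.2,0.18,0.083,0,0,0.15,50,0.27,0.24,0.083,0,0,0.2,50,0.35,0.31,0.083,0,0,0.25,50,0.43,0.38,0.083,0,0,0.288,50,0.5,0.45,0.083,0,0,0.288,50,0.58,0.52,0.083,0,0,0.288,50,0.66,0.59,0.083,0,0,0.288,50,0.674,0.602,0.083,0,0,0.288], "squeeze": 20}}

```text
clock: 1.35
position: [0.6447, -0.2134, 0.2804]
ee_rot: [0.796, 0.605, 0.0, -0.001]
ft_force: [0.2, -0.6, 1.0]
grip_width: 0.587
grasp_force: 0.0
```

```bash
cat >> h.py <<'E'
def st():
    from scipy.spatial.transform import Rotation as R
    o=get_obs();y=R.from_quat(o['ee_rot']).as_matrix()
    print(o['clock'],o['position'].round(4),'yaw',np.degrees(np.arctan2(y[1,1],y[0,1])).round(2),'tz',y[:,2].round(3),o['grip_width'],o['grasp_force'],np.round(o['joint_pos'],2),np.round(o['ft_force'],1))
E
python3 - <<'E'
from h import *
st()
snap('top','a.png');snap('scene','b.png')
a=cv2.imread('pics/raw_a.png')[140:240,270:380];b=cv2.imread('pics/raw_b.png')[190:300,160:270]
cv2.imwrite('pics/c1.png',np.hstack([cv2.resize(a,(400,400),interpolation=2),cv2.resize(b,(400,400),interpolation=2)]))
E
```

```text
1.35 [ 0.6447 -0.2134  0.2804] yaw -15.57 tz [-0.001  0.001 -1.   ] 0.5867777991267503 0.0 [ 0.54  0.47 -0.43  1.2   0.19  1.51 -0.13] [ 0.2 -0.6  1. ]
```

View pics/c1.png

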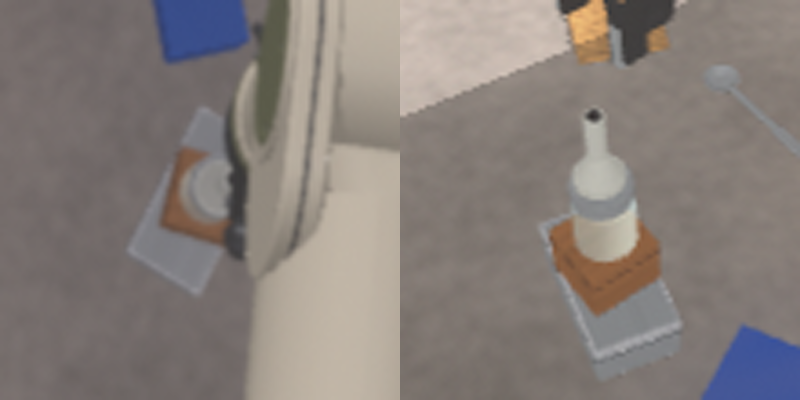

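The scene crop shows the open fingers above the spout, with the spout tip at (594,115) in the crop. The stack is undisturbed, so I descend.

{"method": "step_arm", "body": {"commands": [50,0,0,-0.06,0,0,0,50,0,0,-0.12,0,0,0,50,0,0,-0.15,0,0,0,50,0,0,-0.172,0,0,0,50,0,0,-0.172,0,0,0,50,0,0,-0.172,0,0,0,50,0,0,-0.172,0,0,0,50,0,0,-0.172,0,0,0,50,0,0,-0.172,0,0,0,50,0,0,-0.172,0,0,0]}}

```text
clock: 2.7
position: [0.6431, -0.2164, 0.178]
ee_rot: [0.797, 0.604, 0.0, 0.0]
ft_force: [-1.0, -0.4, 0.3]
grip_width: 0.584
grasp_force: 0.0
```

```bash
python3 - <<'E'
from h import *
st()
snap('scene','b2.png',(180,190,260,270),7)
E
```

```text
2.7 [ 0.6431 -0.2164  0.178 ] yaw -15.71 tz [ 0. -0. -1.] 0.5842859446661154 0.0 [ 0.55  0.51 -0.42  1.35  0.21  1.32 -0.15] [-1.  -0.4  0.3]
```

View pics/b2.png

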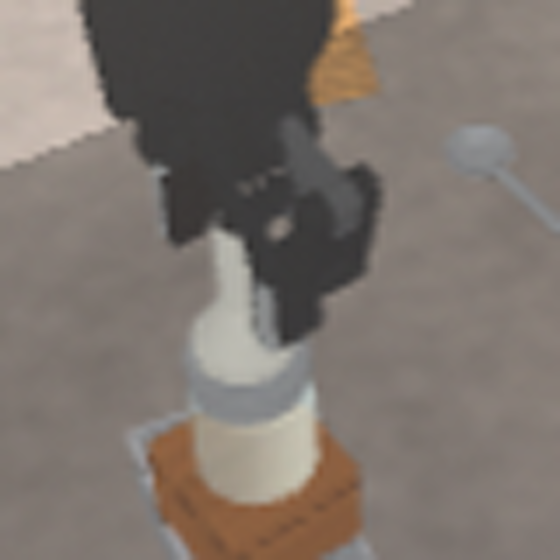

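The spout at (232,270) lies between the fingers at (185,215) and (270,310), so I close.

{"method": "step_arm", "body": {"commands": [40,0,0,0,0,0,0,30,0,0,0,0,0,0,20,0,0,0,0,0,0,8,0,0,0,0,0,0,8,0,0,0,0,0,0,8,0,0,0,0,0,0,8,0,0,0,0,0,0,8,0,0,0,0,0,0,8,0,0,0.01,0,0,0,8,0,0,0.02,0,0,0], "squeeze": 25}}

```text
clock: 4.0
position: [0.6432, -0.2165, 0.1905]
ee_rot: [0.797, 0.604, 0.0, 0.0]
ft_force: [-0.4, 0.4, -0.1]
grip_width: 0.154
grasp_force: 24.9
```

```bash
python3 - <<'E'
from h import *
st()
snap('scene','b3.png',(180,190,260,270),7)
E
```

```text
4.0 [ 0.6432 -0.2165  0.1905] yaw -15.72 tz [ 0. -0. -1.] 0.15370622197589326 24.91309493780136 [ 0.55  0.51 -0.42  1.34  0.21  1.34 -0.15] [-0.4  0.4 -0.1]
```

View pics/b3.png

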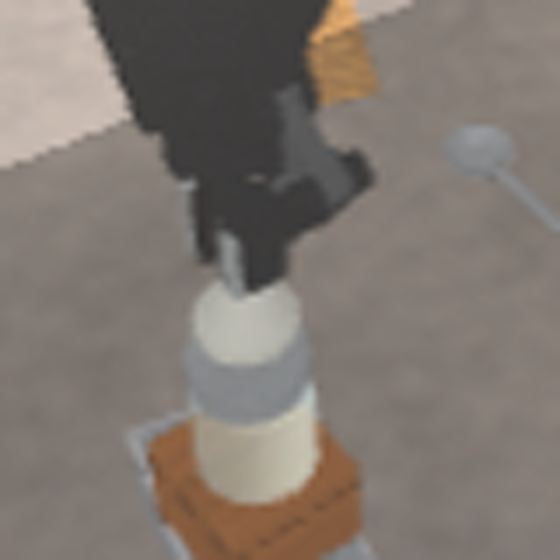

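Funnel gripped (13 mm opening, 25 N) and rising off the lid. Next: lift, carry across and lower.

{"method": "step_arm", "body": {"commands": [8,0,0,0.05,0,0,0,8,0,0,0.1,0,0,0,8,0.002,0.07,0.1,0,0,0,8,0.005,0.17,0.1,0,0,0,8,0.01,0.27,0.1,0,0,0,8,0.015,0.37,0.1,0,0,0,8,0.02,0.47,0.1,0,0,0,8,0.02,0.57,0.1,0,0,0,8,0.02,0.65,0.1,0,0,0,8,0.02,0.711,0.1,0,0,0]}}

```text
clock: 5.3
position: [0.6546, 0.2129, 0.2503]
ee_rot: [0.797, 0.605, 0.0, -0.0]
ft_force: [0.0, -0.3, 0.6]
grip_width: 0.152
grasp_force: 25.0
```

{"method": "step_arm", "body": {"commands": [8,0,0,-0.05,0,0,0,8,0,0,-0.1,0,0,0,8,0,0,-0.15,0,0,0,8,0,0,-0.2,0,0,0,8,0,0,-0.25,0,0,0,8,0,0,-0.28,0,0,0,8,0,0,-0.3,0,0,0,8,0,0,-0.31,0,0,0,8,0,0,-0.31,0,0,0,8,0,0,-0.31,0,0,0]}}

```text
clock: 6.55
position: [0.6555, 0.2103, 0.0648]
ee_rot: [0.797, 0.604, 0.001, 0.0]
ft_force: [0.3, -0.1, 0.2]
grip_width: 0.156
grasp_force: 25.0
```

```bash
python3 - <<'E'
from h import *
st()
print(pix('scene',[.655,.21,.005]),pix('top',[.655,.21,.005]))
x,y=pix('scene',[.655,.21,.005])[0].astype(int)
snap('scene','b4.png',(x-40,y-50,x+40,y+30),7)
E
```

```text
6.55 [0.6555 0.2103 0.0648] yaw -15.72 tz [ 0.001  0.    -1.   ] 0.1563275571455077 24.971269369125366 [-0.02  0.65 -0.52  1.43  0.34  1.15 -0.86] [ 0.3 -0.1  0.2]
[[302.5 184.3]] [[177.1 188.2]]
```

View pics/b4.png

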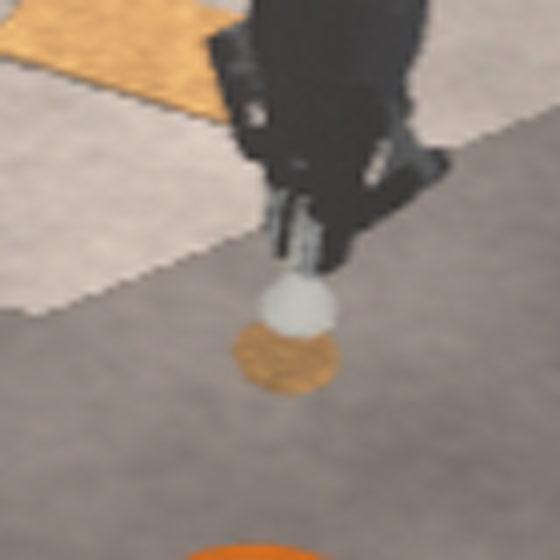

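The funnel is held upright just above the small mat, with the mat centre at (288,356) and the mouth around (299,310) in the crop. I check the offset numerically.

```bash
python3 - <<'E'
from h import *
P=[[.6555+.018*np.cos(a),.2103+.018*np.sin(a),z] for z in(.031,) for a in np.linspace(0,6.28,60)]
q=(pix('scene',P)-[262,134])*7;print(q.min(0),q.max(0))
E
```

```text
[252.  285.6] [329.7 338.1]
```

{"method": "step_arm", "body": {"commands": [8,0,0,-0.015,0,0,0,8,0,0,-0.025,0,0,0,8,0,0,-0.033,0,0,0,8,0,0,-0.038,0,0,0,8,0,0,-0.04,0,0,0,8,0,0,-0.0415,0,0,0,8,0,0,-0.0425,0,0,0,8,0,0,-0.043,0,0,0,8,0,0,-0.043,0,0,0,8,0,0,-0.043,0,0,0]}}

```text
clock: 7.85
position: [0.6551, 0.2102, 0.0382]
ee_rot: [0.797, 0.604, 0.0, 0.0]
ft_force: [-0.1, -0.6, -0.2]
grip_width: 0.156
grasp_force: 25.0
```

{"method": "step_arm", "body": {"commands": [8,0,0,-0.001,0,0,0,8,0,0,-0.001,0,0,0,8,0,0,-0.002,0,0,0,8,0,0,-0.002,0,0,0,8,0,0,-0.002,0,0,0,8,0,0,-0.003,0,0,0,8,0,0,-0.003,0,0,0,8,0,0,-0.003,0,0,0,8,0,0,-0.003,0,0,0,8,0,0,-0.003,0,0,0]}}

```text
clock: 9.1
position: [0.6554, 0.2103, 0.0381]
ee_rot: [0.797, 0.604, 0.0, 0.0]
ft_force: [-6.6, -3.5, 13.4]
grip_width: 0.152
grasp_force: 26.5
```

Contact (13 N). I release slowly and retreat.

{"method": "step_arm", "body": {"commands": [13,0,0,0.003,0,0,0,14,0,0,0.003,0,0,0,16,0,0,0.003,0,0,0,20,0,0,0.003,0,0,0,28,0,0,0.003,0,0,0,36,0,0,0.003,0,0,0,45,0,0,0.003,0,0,0,50,0,0,0.003,0,0,0,50,0,0,0.04,0,0,0,50,0,0,0.1,0,0,0]}}

```text
clock: 10.35
position: [0.6546, 0.21, 0.0974]
ee_rot: [0.797, 0.604, -0.001, -0.0]
ft_force: [0.2, 0.1, 1.4]
grip_width: 0.586
grasp_force: 0.0
```

{"method": "step_arm", "body": {"commands": [60,0,0,0.1,0,0,0,70,0,0,0.2,0,0,0,70,0,0,0.25,0,0,0,70,0,-0.1,0.25,0,0,0,70,0,-0.2,0.25,0,0,0,70,0,-0.3,0.25,0,0,0,70,0,-0.4,0.25,0,0,0,70,0,-0.4,0.25,0,0,0,70,0,-0.4,0.25,0,0,0,70,0,-0.4,0.25,0,0,0]}}

```text
clock: 11.6
position: [0.6551, -0.0277, 0.2471]
ee_rot: [0.796, 0.605, 0.001, -0.0]
ft_force: [0.1, 0.7, -0.0]
grip_width: 0.818
grasp_force: 0.0
```

```bash
python3 - <<'E'
from h import *
st()
snap('top','a5.png');snap('scene','b5.png')
a=cv2.imread('pics/raw_a5.png');b=cv2.imread('pics/raw_b5.png')
L=[cv2.resize(i,(400,400),interpolation=2) for i in(a[160:215,150:205],a[155:225,295:365],b[160:215,275:330],b[215:300,180:265])]
L=[cv2.resize(i,(300,300)) for i in L]
cv2.imwrite('pics/c5.png',np.vstack([np.hstack(L[:2]),np.hstack(L[2:])]))
E
```

```text
11.6 [ 0.6551 -0.0277  0.2471] yaw -15.55 tz [ 0.001  0.001 -1.   ] 0.8184278149146116 0.0 [ 0.33  0.44 -0.51  1.33  0.21  1.43 -0.43] [ 0.1  0.7 -0. ]
```

View pics/c5.png

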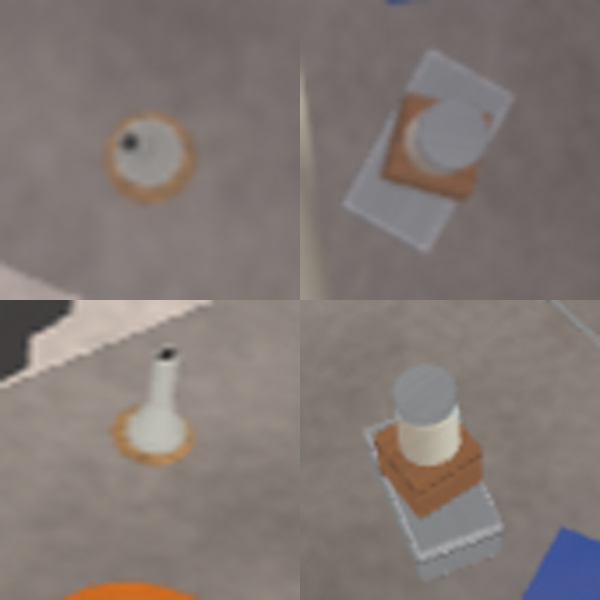

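The funnel stands upright, centred on its mat (mouth at (150,152), mat at (149,156)). The lid centre is at (452,134) in the crop.

```bash
python3 - <<'E'
from h import *
k=70/300
T=lambda L:[(295+(x-300)*k-.4,155+y*k-.4) for x,y in L]
print(w('top',T([(452,134)]),.144),pix('top',[.643,-.216,.144]))
k2=85/300
S=lambda L:[(180+(x-300)*k2-.4,215+(y-300)*k2-.4) for x,y in L]
print(w('scene',S([(427,394)]),.144))
E
```

```text
[[ 0.6443 -0.2166  0.144 ]] [[329.8 186.4]]
[[ 0.6484 -0.2183  0.144 ]]
```

{"method": "step_arm", "body": {"commands": [70,-0.005,-0.1,0,0,0,0,70,-0.01,-0.2,0,0,0,0,70,-0.018,-0.28,0,0,0,0,70,-0.018,-0.311,0,0,0,0,70,-0.018,-0.311,0,0,0,0,70,-0.018,-0.311,-0.08,0,0,0,70,-0.018,-0.311,-0.14,0,0,0,70,-0.018,-0.311,-0.2,0,0,0,70,-0.018,-0.311,-0.24,0,0,0,70,-0.018,-0.311,-0.258,0,0,0]}}

```text
clock: 12.95
position: [0.6443, -0.2131, 0.0903]
ee_rot: [0.796, 0.605, 0.0, -0.001]
ft_force: [-0.8, 0.1, -0.3]
grip_width: 0.825
grasp_force: 0.0
```

```bash
python3 - <<'E'
from h import *
st()
snap('scene','b6.png',(180,190,260,270),7)
E
```

```text
12.95 [ 0.6443 -0.2131  0.0903] yaw -15.51 tz [-0.001  0.002 -1.   ] 0.8247203014319275 0.0 [ 0.55  0.59 -0.42  1.44  0.25  1.17 -0.17] [-0.8  0.1 -0.3]
```

View pics/b6.png

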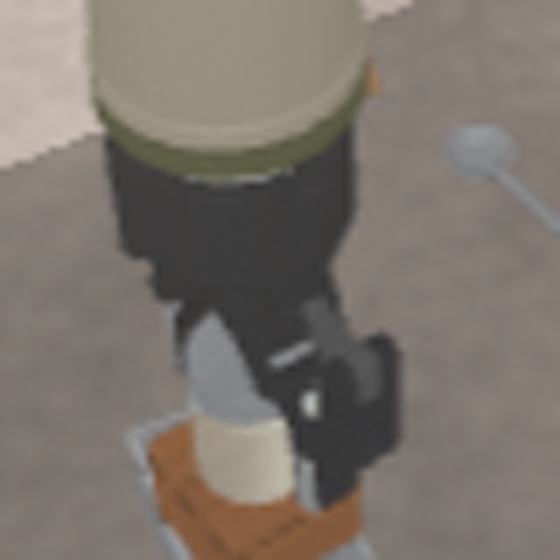

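The jar at (243,440) sits between the fingers, with the tips just above the box. I settle, then close gently.

{"method": "step_arm", "body": {"commands": [70,0,0,0,0,0,0,65,0,0,0,0,0,0,60,0,0,0,0,0,0,55,0,0,0,0,0,0,51,0,0,0,0,0,0,48,0,0,0,0,0,0,46,0,0,0,0,0,0,44,0,0,0,0,0,0,40,0,0,0,0,0,0,38,0,0,0,0,0,0], "squeeze": 30}}

```text
clock: 14.25
position: [0.6442, -0.2164, 0.0916]
ee_rot: [0.797, 0.604, -0.0, -0.0]
ft_force: [-2.3, 0.3, 1.8]
grip_width: 0.502
grasp_force: 31.0
```

{"method": "step_arm", "body": {"commands": [38,0,0,0,0,0,0,38,0,0,0,0,0,0,38,0,0,0,0,0,0,38,0,0,0.005,0,0,0,38,0,0,0.01,0,0,0,38,0,0,0.02,0,0,0,38,0,0,0.03,0,0,0,38,0,0,0.05,0,0,0,38,0,0,0.05,0,0,0,38,0,0,0.05,0,0,0]}}

```text
clock: 15.5
position: [0.6442, -0.2164, 0.1215]
ee_rot: [0.797, 0.604, 0.0, 0.0]
ft_force: [-0.6, 0.6, -3.0]
grip_width: 0.504
grasp_force: 30.8
```

```bash
python3 - <<'E'
from h import *
st()
snap('scene','b7.png',(180,190,260,270),7)
E
```

```text
15.5 [ 0.6442 -0.2164  0.1215] yaw -15.71 tz [ 0. -0. -1.] 0.5042257822082455 30.785986301489174 [ 0.55  0.56 -0.42  1.41  0.23  1.22 -0.17] [-0.6  0.6 -3. ]
```

View pics/b7.png

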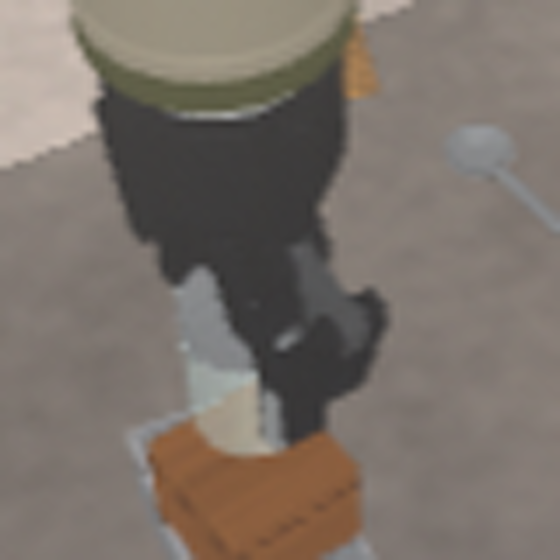

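The jar is held and clear of the box. Next: carry it to the large round mat.

{"method": "step_arm", "body": {"commands": [38,0,0,0.05,0,0,0,38,-0.04,-0.03,0.06,0,0,0,38,-0.1,-0.08,0.06,0,0,0,38,-0.16,-0.13,0.06,0,0,0,38,-0.22,-0.18,0.06,0,0,0,38,-0.27,-0.22,0.06,0,0,0,38,-0.297,-0.243,0.03,0,0,0,38,-0.297,-0.243,-0.03,0,0,0,38,-0.297,-0.243,-0.09,0,0,0,38,-0.297,-0.243,-0.14,0,0,0]}}

```text
clock: 16.8
position: [0.4655, -0.362, 0.0359]
ee_rot: [0.797, 0.604, -0.0, -0.001]
ft_force: [0.3, 0.2, -1.2]
grip_width: 0.505
grasp_force: 31.2
```

{"method": "step_arm", "body": {"commands": [38,0,0,0,0,0,0,38,0,0,-0.01,0,0,0,38,0,0,-0.02,0,0,0,38,0,0,-0.03,0,0,0,38,0,0,-0.035,0,0,0,38,0,0,-0.037,0,0,0,38,0,0,-0.0385,0,0,0,38,0,0,-0.0395,0,0,0,38,0,0,-0.0405,0,0,0,38,0,0,-0.0405,0,0,0]}}

```text
clock: 18.05
position: [0.466, -0.3622, 0.0132]
ee_rot: [0.797, 0.604, 0.0, -0.0]
ft_force: [-1.0, -0.9, -2.2]
grip_width: 0.508
grasp_force: 31.3
```

```bash
python3 - <<'E'
from h import *
st()
x,y=pix('scene',[.466,-.3622,.005])[0].astype(int);print(x,y)
snap('scene','b8.png',(x-40,y-50,x+40,y+30),7)
E
```

```text
18.05 [ 0.466  -0.3622  0.0132] yaw -15.71 tz [ 0.  0. -1.] 0.5083309462064687 31.285468360874802 [ 0.87  0.5  -0.35  1.75  0.21  0.93  0.16] [-1.  -0.9 -2.2]
130 276
```

View pics/b8.png

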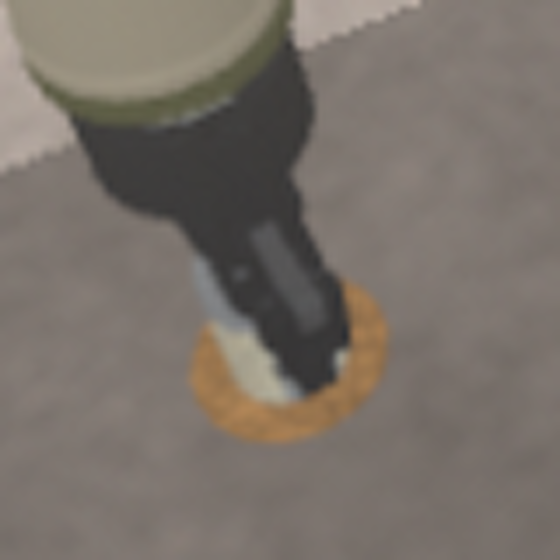

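Centred on the large mat and about a millimetre above it. I lower until contact.

{"method": "step_arm", "body": {"commands": [38,0,0,-0.0005,0,0,0,38,0,0,-0.001,0,0,0,38,0,0,-0.0015,0,0,0,38,0,0,-0.002,0,0,0,38,0,0,-0.002,0,0,0,38,0,0,-0.002,0,0,0,38,0,0,-0.002,0,0,0,38,0,0,-0.002,0,0,0,38,0,0,-0.002,0,0,0,38,0,0,-0.002,0,0,0]}}

```text
clock: 19.35
position: [0.4661, -0.3623, 0.0125]
ee_rot: [0.797, 0.604, -0.0, 0.0]
ft_force: [-2.7, 1.6, 4.7]
grip_width: 0.505
grasp_force: 31.9
```

{"method": "step_arm", "body": {"commands": [43,0,0,0.0005,0,0,0,44,0,0,0.0005,0,0,0,46,0,0,0.0005,0,0,0,50,0,0,0.0005,0,0,0,56,0,0,0.0005,0,0,0,63,0,0,0.0005,0,0,0,70,0,0,0.0005,0,0,0,70,0,0,0.02,0,0,0,70,0,0,0.1,0,0,0,70,0,0,0.2,0,0,0]}}

```text
clock: 20.6
position: [0.4655, -0.3617, 0.1333]
ee_rot: [0.797, 0.604, -0.0, -0.001]
ft_force: [0.4, -0.5, 0.9]
grip_width: 0.82
grasp_force: 0.0
```

{"method": "step_arm", "body": {"commands": [85,0,0,0.1,0,0,0,85,0,0,0.1,0,0,0,85,0,0.1,0.1,0,0,0,85,0,0.2,0.1,0,0,0,85,0,0.3,0.1,0,0,0,85,0,0.4,0.1,0,0,0,85,0,0.5,0.1,0,0,0,85,0,0.5,0.1,0,0,0,85,0,0.5,0.1,0,0,0,85,0,0.5,0.1,0,0,0]}}

```text
clock: 21.85
position: [0.4659, -0.0637, 0.1919]
ee_rot: [0.798, 0.603, -0.0, -0.0]
ft_force: [-0.1, 0.0, -0.4]
grip_width: 0.993
grasp_force: 0.0
```

```bash
python3 - <<'E'
from h import *
st()
snap('top','a9.png');snap('scene','b9.png')
a=cv2.imread('pics/raw_a9.png');b=cv2.imread('pics/raw_b9.png')
L=[cv2.resize(i,(300,300),interpolation=2) for i in(a[220:280,345:405],a[160:220,295:355],b[240:310,95:165],b[225:300,185:260])]
cv2.imwrite('pics/c9.png',np.vstack([np.hstack(L[:2]),np.hstack(L[2:])]))
E
```

```text
21.85 [ 0.4659 -0.0637  0.1919] yaw -15.84 tz [-0. -0. -1.] 0.9931211977381981 0.0 [ 0.64  0.06 -0.61  1.88  0.03  1.22 -0.26] [-0.1  0.  -0.4]
```

View pics/c9.png

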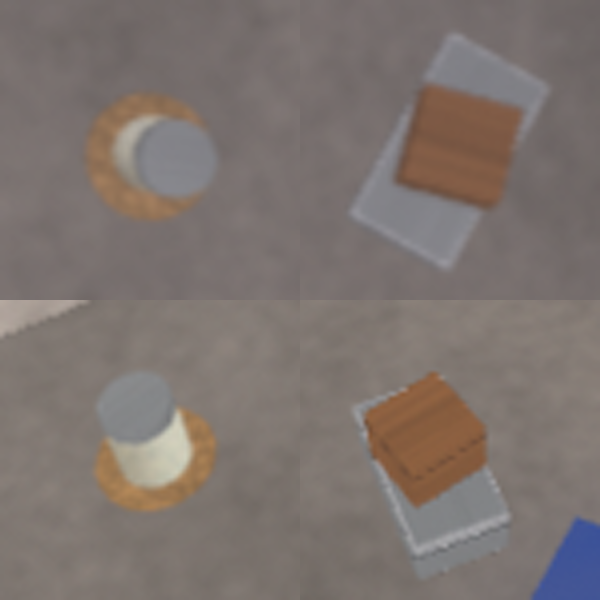

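The jar stands upright on its mat (lid (176,157), mat (150,157)). The box-top corners are (424,87), (402,178), (497,204) and (523,106).

```bash
python3 - <<'E'
from h import *
T=lambda L,x0,y0:[(x0+x/5-.4,y0+y/5-.4) for x,y in L]
print('jar',w('top',T([(176,157)],345,220),.065),'mat',w('top',T([(150,157)],345,220),.005))
b=w('top',T([(124,87),(102,178),(197,204),(223,106)],295,160),.084);print(cv2.minAreaRect((b[:,:2]*1000).astype(np.float32)),b)
t=w('top',T([(153,33),(52,213),(146,268),(248,90)],295,160),.04);print(cv2.minAreaRect((t[:,:2]*1000).astype(np.float32)))
a=cv2.imread('pics/raw_a9.png')
m=cv2.inRange(cv2.cvtColor(a,cv2.COLOR_BGR2HSV),(4,90,40),(14,255,255))
q=np.zeros_like(m);q[165:210,300:350]=m[165:210,300:350]
k=max(cv2.findContours(q,0,1)[0],key=cv2.contourArea)
print(cv2.minAreaRect((w('top',k.reshape(-1,2),.084)[:,:2]*1000).astype(np.float32)))
E
```

```text
jar [[ 0.4683 -0.3624  0.065 ]] mat [[ 0.4656 -0.3628  0.005 ]]
((643.9609375, -217.29104614257812), (55.5673942565918, 56.45570755004883), 73.9384765625) [[ 0.6746 -0.1972  0.084 ]
 [ 0.6242 -0.1839  0.084 ]
 [ 0.6092 -0.236   0.084 ]
 [ 0.6634 -0.2518  0.084 ]]
((643.0000610351562, -216.94998168945312), (63.19914627075195, 119.06432342529297), 58.93633270263672)
((641.5465087890625, -215.83251953125), (55.508487701416016, 55.50153732299805), 74.56953430175781)
```

{"method": "step_arm", "body": {"commands": [85,0.07,-0.06,0,0,0,0,85,0.14,-0.12,0,0,0,0,85,0.21,-0.18,0,0,0,0,85,0.27,-0.24,0,0,0,0,85,0.295,-0.2575,0,0,0,0,85,0.295,-0.2575,0,0,0,0,85,0.295,-0.2575,-0.06,0,0,0,85,0.295,-0.2575,-0.12,0,0,0,85,0.295,-0.2575,-0.18,0,0,0,85,0.295,-0.2575,-0.215,0,0,0]}}

```text
clock: 23.2
position: [0.6417, -0.2162, 0.0614]
ee_rot: [0.797, 0.604, -0.001, -0.001]
ft_force: [0.5, -0.4, -0.2]
grip_width: 0.991
grasp_force: 0.0
```

{"method": "step_arm", "body": {"commands": [85,0,0,-0.01,0,0,0,82,0,0,-0.024,0,0,0,76,0,0,-0.024,0,0,0,72,0,0,-0.024,0,0,0,68,0,0,-0.024,0,0,0,64,0,0,-0.024,0,0,0,61,0,0,-0.024,0,0,0,58,0,0,-0.024,0,0,0,54,0,0,-0.024,0,0,0,50,0,0,-0.024,0,0,0], "squeeze": 30}}

```text
clock: 24.45
position: [0.6432, -0.2168, 0.0488]
ee_rot: [0.797, 0.604, 0.0, 0.0]
ft_force: [-0.3, 0.3, 1.9]
grip_width: 0.656
grasp_force: 32.9
```

{"method": "step_arm", "body": {"commands": [50,0,0,0,0,0,0,50,0,0,0,0,0,0,50,0,0,0,0,0,0,50,0,0,0.005,0,0,0,50,0,0,0.01,0,0,0,50,0,0,0.02,0,0,0,50,0,0,0.03,0,0,0,50,0,0,0.05,0,0,0,50,0,0,0.05,0,0,0,50,0,0,0.05,0,0,0]}}

```text
clock: 25.7
position: [0.643, -0.2168, 0.0786]
ee_rot: [0.797, 0.604, 0.0, 0.0]
ft_force: [-0.4, 0.8, -1.9]
grip_width: 0.648
grasp_force: 32.6
```

```bash
python3 - <<'E'
from h import *
st()
snap('scene','b10.png',(180,210,260,290),7)
E
```

```text
25.7 [ 0.643  -0.2168  0.0786] yaw -15.71 tz [ 0. -0. -1.] 0.6484325916075436 32.61340320110321 [ 0.6   0.61 -0.48  1.45  0.3   1.16 -0.2 ] [-0.4  0.8 -1.9]
```

View pics/b10.png

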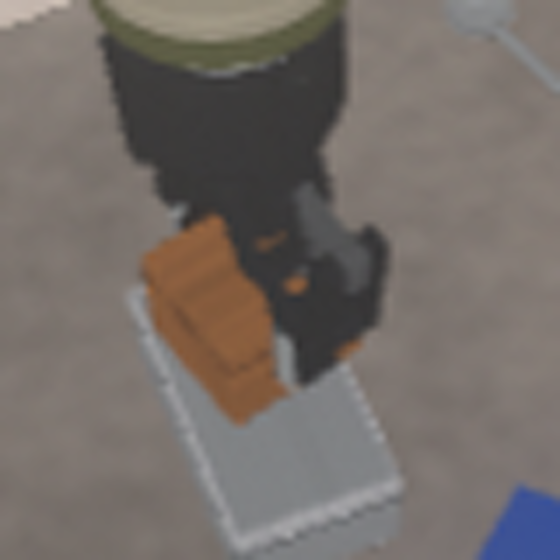

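The box is held clear of the tin. Next: carry it to the square mat, turning -24°.

{"method": "step_arm", "body": {"commands": [50,0,0,0.05,0,0,0,50,-0.05,0.06,0.07,0,0,-0.04,50,-0.11,0.14,0.07,0,0,-0.08,50,-0.17,0.21,0.07,0,0,-0.11,50,-0.23,0.29,0.07,0,0,-0.134,50,-0.28,0.35,0.07,0,0,-0.134,50,-0.295,0.372,0.04,0,0,-0.134,50,-0.295,0.372,0,0,0,-0.134,50,-0.295,0.372,-0.04,0,0,-0.134,50,-0.295,0.372,-0.07,0,0,-0.134]}}

```text
clock: 27.0
position: [0.4657, 0.0065, 0.0356]
ee_rot: [0.906, 0.424, -0.0, -0.0]
ft_force: [0.3, -0.8, -1.4]
grip_width: 0.651
grasp_force: 32.8
```

{"method": "step_arm", "body": {"commands": [50,0,0,-0.01,0,0,0,50,0,0,-0.02,0,0,0,50,0,0,-0.028,0,0,0,50,0,0,-0.032,0,0,0,50,0,0,-0.034,0,0,0,50,0,0,-0.035,0,0,0,50,0,0,-0.036,0,0,0,50,0,0,-0.037,0,0,0,50,0,0,-0.037,0,0,0,50,0,0,-0.037,0,0,0]}}

```text
clock: 28.25
position: [0.4661, 0.0065, 0.0145]
ee_rot: [0.906, 0.424, 0.0, 0.0]
ft_force: [-0.4, 0.5, -1.1]
grip_width: 0.654
grasp_force: 32.7
```

```bash
python3 - <<'E'
from h import *
st()
x,y=pix('scene',[.466,.0063,.005])[0].astype(int);print(x,y)
snap('scene','b11.png',(x-40,y-50,x+40,y+30),7)
E
```

```text
28.25 [0.4661 0.0065 0.0145] yaw -39.83 tz [ 0. -0. -1.] 0.6543973934989539 32.74120330810547 [ 0.41  0.3  -0.57  2.06  0.21  0.84 -0.98] [-0.4  0.5 -1.1]
218 195
```

View pics/b11.png

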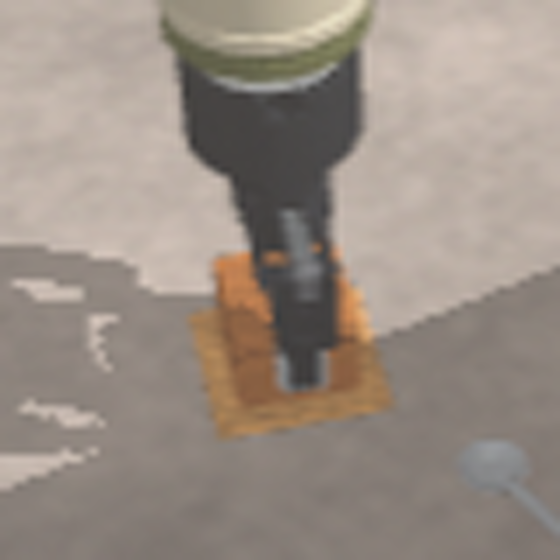

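The box sits square and centred over its mat. That was the last allowed picture, so I continue by numbers and touch down.

{"method": "step_arm", "body": {"commands": [50,0,0,-0.0005,0,0,0,50,0,0,-0.001,0,0,0,50,0,0,-0.0015,0,0,0,50,0,0,-0.002,0,0,0,50,0,0,-0.0023,0,0,0,50,0,0,-0.0023,0,0,0,50,0,0,-0.0023,0,0,0,50,0,0,-0.0023,0,0,0,50,0,0,-0.0023,0,0,0,50,0,0,-0.0023,0,0,0]}}

```text
clock: 29.55
position: [0.4661, 0.0064, 0.0136]
ee_rot: [0.906, 0.424, -0.0, 0.0]
ft_force: [-4.2, -0.0, 10.2]
grip_width: 0.648
grasp_force: 34.2
```

{"method": "step_arm", "body": {"commands": [55,0,0,0.0005,0,0,0,57,0,0,0.0005,0,0,0,60,0,0,0.0005,0,0,0,66,0,0,0.0005,0,0,0,74,0,0,0.0005,0,0,0,82,0,0,0.0005,0,0,0,85,0,0,0.0005,0,0,0,85,0,0,0.03,0,0,0,85,0,0,0.1,0,0,0,85,0,0,0.2,0,0,0]}}

```text
clock: 30.8
position: [0.4652, 0.0067, 0.1346]
ee_rot: [0.906, 0.424, -0.001, -0.001]
ft_force: [0.9, -0.9, 1.0]
grip_width: 0.999
grasp_force: 0.0
```

{"method": "step_arm", "body": {"commands": [85,0,0,0.1,0,0,0.05,85,0,0,0.1,0,0,0.1,85,0,0,0.1,0,0,0.15,85,0,0,0.1,0,0,0.2,85,0,0,0.1,0,0,0.25,85,0,0,0.1,0,0,0.3,85,0,0,0.1,0,0,0.35,85,0,0,0.1,0,0,0.4,85,0,0,0.1,0,0,0.45,85,0,0,0.1,0,0,0.5]}}

```text
clock: 32.05
position: [0.466, 0.0067, 0.1943]
ee_rot: [0.338, 0.941, 0.0, 0.0]
ft_force: [-0.4, -0.2, 0.1]
grip_width: 0.995
grasp_force: 0.0
```

```bash
python3 - <<'E'
from h import *
st()
snap('top','a12.png');a=cv2.imread('pics/raw_a12.png');h=cv2.cvtColor(a,cv2.COLOR_BGR2HSV)
r=h[160:222,295:355]
print(h[200,305],h[176,326],h[176,300],h[215,350])   # tin? / bg samples
g=a[160:222,295:355].astype(int);d=g[:,:,0]-g[:,:,2]   # blue minus red: steel vs brownish concrete
print(d[::6,::5])
for th in(-2,0,2,4):
    m=cv2.morphologyEx((d>th).astype(np.uint8),cv2.MORPH_CLOSE,np.ones((3,3)))
    k=max(cv2.findContours(m,0,1)[0],key=cv2.contourArea).reshape(-1,2)+[295,160]
    print(th,cv2.minAreaRect((w('top',k,.04)[:,:2]*1000).astype(np.float32)))
E
```

```text
32.05 [0.466  0.0067 0.1943] yaw 50.5 tz [ 0.001 -0.    -1.   ] 0.9948660632354538 0.0 [ 0.54  0.05 -0.66  1.89  0.03  1.22  0.75] [-0.4 -0.2  0.1]
[162  10 123] [120  10 134] [  3  21 121] [  4  18 115]
[[ -9  -9  -9  -9  -8  -8  -8  -8  -8  -8  -8  -9]
 [ -9  -9  -9  -9  -8  -9  -4  -8  -9  -9  -8  -8]
 [-10  -9  -9  -9  -9  -5   6   6   2  -9  -8  -8]
 [-10  -9  -9  -9 -10   5   6   6   5   6  -7  -9]
 [-10 -10  -9  -9   3   6   6   6   6   3  -9  -8]
 [-10  -9 -10  -7   5   6   6   6   5  -9  -8  -9]
 [-10  -9  -9   7   6   5   6   6  -7  -9  -9  -9]
 [ -9  -9   4   5   6   6   5   4 -10  -9  -8  -9]
 [-11 -10 -10  -9   4   6   6 -10  -8  -9  -9  -8]
 [-10 -10 -10 -10 -10  -9  -8  -9  -9  -9 -10  -8]
 [-11 -10  -9 -11  -9  -9  -9  -9  -9  -9 -10  -9]]
-2 ((642.4985961914062, -215.6593780517578), (66.6156234741211, 122.99604797363281), 59.61762237548828)
0 ((642.5462646484375, -215.82476806640625), (65.06304931640625, 121.91956329345703), 59.96316146850586)
2 ((642.4805297851562, -215.98268127441406), (62.71854782104492, 119.97920989990234), 59.73561477661133)
4 ((642.689697265625, -216.30892944335938), (60.32206726074219, 117.15087890625), 59.91968536376953)
```

{"method": "step_arm", "body": {"commands": [85,0.06,-0.08,0,0,0,0.02,85,0.12,-0.16,0,0,0,0.04,85,0.18,-0.23,0,0,0,0.053,85,0.24,-0.3,0,0,0,0.053,85,0.285,-0.36,0,0,0,0.053,85,0.2945,-0.371,0,0,0,0.053,85,0.2945,-0.371,0,0,0,0.053,85,0.2945,-0.371,-0.08,0,0,0.053,85,0.2945,-0.371,-0.16,0,0,0.053,85,0.2945,-0.371,-0.22,0,0,0.053]}}

```text
clock: 33.35
position: [0.6418, -0.2143, 0.0601]
ee_rot: [0.261, 0.965, 0.0, -0.0]
ft_force: [1.3, 0.2, 0.4]
grip_width: 0.996
grasp_force: 0.0
```

{"method": "step_arm", "body": {"commands": [85,0,0,-0.02,0,0,0,85,0,0,-0.05,0,0,0,85,0,0,-0.08,0,0,0,85,0,0,-0.093,0,0,0,80,0,0,-0.093,0,0,0,75,0,0,-0.093,0,0,0,71,0,0,-0.093,0,0,0,68,0,0,-0.093,0,0,0,64,0,0,-0.093,0,0,0,60,0,0,-0.093,0,0,0], "squeeze": 50}}

```text
clock: 34.6
position: [0.6429, -0.2166, 0.0058]
ee_rot: [0.261, 0.965, -0.0, 0.0]
ft_force: [-2.0, -1.7, 6.0]
grip_width: 0.736
grasp_force: 57.3
```

{"method": "step_arm", "body": {"commands": [56,0,0,0,0,0,0,56,0,0,0,0,0,0,56,0,0,0,0,0,0,56,0,0,0.005,0,0,0,56,0,0,0.01,0,0,0,56,0,0,0.02,0,0,0,56,0,0,0.03,0,0,0,56,0,0,0.05,0,0,0,56,0,0,0.05,0,0,0,56,0,0,0.05,0,0,0]}}

```text
clock: 35.85
position: [0.6427, -0.2162, 0.0353]
ee_rot: [0.261, 0.965, -0.0, 0.0]
ft_force: [0.0, 0.7, -4.1]
grip_width: 0.741
grasp_force: 56.3
```

```bash
python3 - <<'E'
from h import *
st()
E
```

```text
35.85 [ 0.6427 -0.2162  0.0353] yaw 59.71 tz [ 0. -0. -1.] 0.7405960654859753 56.28958761692047 [ 0.59  0.65 -0.47  1.48  0.32  1.08  1.1 ] [ 0.   0.7 -4.1]
```

Tin held (63 mm opening, 56 N, weight felt). Lift and carry to the oblong mat.

{"method": "step_arm", "body": {"commands": [56,0,0,0.07,0,0,0,56,0,0,0.15,0,0,0,56,0,0.02,0.21,0,0,0,56,-0.02,0.1,0.21,0,0,0.03,56,-0.06,0.2,0.21,0,0,0.06,56,-0.1,0.3,0.21,0,0,0.09,56,-0.14,0.4,0.21,0,0,0.12,56,-0.18,0.5,0.21,0,0,0.15,56,-0.21,0.6,0.21,0,0,0.18,56,-0.24,0.7,0.21,0,0,0.223]}}

```text
clock: 37.1
position: [0.5004, 0.197, 0.1613]
ee_rot: [-0.088, 0.996, -0.0, 0.0]
ft_force: [1.3, 0.8, -4.0]
grip_width: 0.741
grasp_force: 57.6
```

```bash
python3 - <<'E'
from h import *
st()
snap('top','a13.png')
t=cv2.imread('pics/raw_a13.png');m=cv2.inRange(cv2.cvtColor(t,cv2.COLOR_BGR2HSV),(8,70,60),(25,190,255))
q=np.zeros_like(m);q[215:290,90:150]=m[215:290,90:150]
k=max(cv2.findContours(q,0,1)[0],key=cv2.contourArea)
print(cv2.minAreaRect((w('top',k.reshape(-1,2),.005)[:,:2]*1000).astype(np.float32)))
E
```

```text
37.1 [0.5004 0.197  0.1613] yaw 100.05 tz [ 0.001 -0.001 -1.   ] 0.7412068185409321 57.575719356536865 [ 0.27  0.3  -0.84  1.75  0.24  1.2   1.11] [ 1.3  0.8 -4. ]
((434.66229248046875, 396.866943359375), (86.03480529785156, 32.73820114135742), 9.586809158325195)
```

{"method": "step_arm", "body": {"commands": [56,-0.02,0.08,0,0,0,0,56,-0.04,0.16,0,0,0,0,56,-0.051,0.23,0,0,0,0,56,-0.051,0.285,0,0,0,0,56,-0.051,0.285,0,0,0,0,56,-0.051,0.285,-0.06,0,0,0,56,-0.051,0.285,-0.12,0,0,0,56,-0.051,0.285,-0.17,0,0,0,56,-0.051,0.285,-0.21,0,0,0,56,-0.051,0.285,-0.225,0,0,0]}}

```text
clock: 38.4
position: [0.4705, 0.3648, 0.0247]
ee_rot: [-0.085, 0.996, -0.001, -0.001]
ft_force: [0.0, 0.2, -3.9]
grip_width: 0.738
grasp_force: 57.6
```

{"method": "step_arm", "body": {"commands": [56,0,0,-0.005,0,0,0,56,0,0,-0.01,0,0,0,56,0,0,-0.015,0,0,0,56,0,0,-0.018,0,0,0,56,0,0,-0.02,0,0,0,56,0,0,-0.022,0,0,0,56,0,0,-0.023,0,0,0,56,0,0,-0.024,0,0,0,56,0,0,-0.024,0,0,0,56,0,0,-0.024,0,0,0]}}

```text
clock: 39.65
position: [0.4707, 0.3665, 0.0119]
ee_rot: [-0.086, 0.996, 0.0, 0.0]
ft_force: [-0.0, -0.1, -3.5]
grip_width: 0.741
grasp_force: 57.6
```

```bash
python3 - <<'E'
from h import *
st()
snap('top','a14.png');a=cv2.imread('pics/raw_a14.png')
m=cv2.inRange(cv2.cvtColor(a,cv2.COLOR_BGR2HSV),(8,70,60),(25,190,255))[215:290,90:150]
print('cork px by row',(m>0).sum(1)[::5])
E
```

```text
39.65 [0.4707 0.3665 0.0119] yaw 99.85 tz [ 0.  0. -1.] 0.7411834699871532 57.641796469688416 [-0.14  0.62 -0.77  1.72  0.5   1.01  0.66] [-0.  -0.1 -3.5]
cork px by row [ 0  0  0 16  3  1  0  0  0  0  0  1  0  0  0]
```

The carry fell 8 mm short in y, so I raise slightly, correct and touch down.

{"method": "step_arm", "body": {"commands": [56,0,0,0.005,0,0,0,56,-0.0047,0.0138,0.005,0,0,0,56,-0.0047,0.0138,0.005,0,0,0,56,-0.0047,0.0138,0.002,0,0,0,56,-0.0047,0.0138,0,0,0,0,56,-0.0047,0.0138,-0.001,0,0,0,56,-0.0047,0.0138,-0.0018,0,0,0,56,-0.0047,0.0138,-0.0018,0,0,0,56,-0.0047,0.0138,-0.0018,0,0,0,56,-0.0047,0.0138,-0.0018,0,0,0]}}

```text
clock: 40.95
position: [0.468, 0.3747, 0.0108]
ee_rot: [-0.086, 0.996, 0.0, 0.0]
ft_force: [0.9, -0.0, -3.8]
grip_width: 0.738
grasp_force: 58.0
```

{"method": "step_arm", "body": {"commands": [56,0,0,-0.0005,0,0,0,56,0,0,-0.001,0,0,0,56,0,0,-0.0015,0,0,0,56,0,0,-0.0015,0,0,0,56,0,0,-0.0015,0,0,0,56,0,0,-0.0015,0,0,0,56,0,0,-0.0015,0,0,0,56,0,0,-0.0015,0,0,0,56,0,0,-0.0015,0,0,0,56,0,0,-0.0015,0,0,0]}}

```text
clock: 42.2
position: [0.4679, 0.3747, 0.0107]
ee_rot: [-0.086, 0.996, -0.0, 0.0]
ft_force: [-4.0, -5.0, 9.1]
grip_width: 0.741
grasp_force: 59.5
```

Contact. Release, rise, and back off towards the centre.

{"method": "step_arm", "body": {"commands": [62,0,0,0.0005,0,0,0,64,0,0,0.0005,0,0,0,67,0,0,0.0005,0,0,0,73,0,0,0.0005,0,0,0,80,0,0,0.0005,0,0,0,85,0,0,0.0005,0,0,0,85,0,0,0.0005,0,0,0,85,0,0,0.03,0,0,0,85,0,0,0.1,0,0,0,85,0,0,0.2,0,0,0]}}

```text
clock: 43.45
position: [0.4672, 0.3743, 0.1313]
ee_rot: [-0.086, 0.996, -0.0, -0.001]
ft_force: [1.4, 0.6, 0.3]
grip_width: 0.996
grasp_force: 0.0
```

{"method": "step_arm", "body": {"commands": [85,0,0,0.1,0,0,0,85,0,0,0.2,0,0,0,85,0,-0.1,0.2,0,0,0,85,0,-0.2,0.2,0,0,0,85,0,-0.3,0.2,0,0,0,85,0,-0.35,0.2,0,0,0,85,0,-0.35,0.2,0,0,0,85,0,-0.35,0.2,0,0,0,85,0,-0.35,0.2,0,0,0,85,0,-0.35,0.2,0,0,0]}}

```text
clock: 44.7
position: [0.4676, 0.1658, 0.2499]
ee_rot: [-0.087, 0.996, 0.0, -0.0]
ft_force: [-0.4, 0.6, 0.1]
grip_width: 0.99
grasp_force: 0.0
```

```bash
python3 - <<'E'
from h import *
st()
snap('top','a15.png');snap('scene','s15.png');a=cv2.imread('pics/raw_a15.png');s=cv2.imread('pics/raw_s15.png')
H=lambda i:cv2.cvtColor(i,cv2.COLOR_BGR2HSV)
def rect(mask,x0,y0,cam,z):
    k=max(cv2.findContours(mask,0,1)[0],key=cv2.contourArea).reshape(-1,2)+[x0,y0]
    print(cv2.minAreaRect((w(cam,k,z)[:,:2]*1000).astype(np.float32)))
# oblong area: cork outline and the hole in it (tin)
r=a[215:290,90:150];c=cv2.inRange(H(r),(8,70,60),(25,190,255))
rect(c,90,215,'top',.005)
k=max(cv2.findContours(c,0,1)[0],key=cv2.contourArea)
f=np.zeros_like(c);cv2.drawContours(f,[k],-1,255,-1);rect(cv2.bitwise_and(f,~c),90,215,'top',.045)
# box on square mat
r=a[230:275,225:270];print(H(r)[22,20],H(r)[22,2])
c=cv2.inRange(H(r),(4,100,30),(14,255,255));
if c.any(): rect(c,225,230,'top',.049)
o=cv2.imread('pics/raw_t0.png')
for n,(x,y) in dict(bowl=(243,152),spoon=(254,193)).items():
    print(n,cv2.absdiff(a,o)[y-30:y+30,x-25:x+25].max())
E
```

```text
44.7 [0.4676 0.1658 0.2499] yaw 99.96 tz [-0.  0. -1.] 0.9902344507843878 0.0 [ 0.38  0.11 -0.86  1.73  0.08  1.35  1.26] [-0.4  0.6  0.1]
((530.3390502929688, 375.57159423828125), (97.5788803100586, 47.933860778808594), 67.21758270263672)Traceback (most recent call last):
  File "<stdin>", line 12, in <module>
  File "<stdin>", line 6, in rect
ValueError: max() iterable argument is empty
```

```bash
python3 - <<'E'
from h import *
a=cv2.imread('pics/raw_a15.png');o=cv2.imread('pics/raw_t0.png')
H=lambda i:cv2.cvtColor(i,cv2.COLOR_BGR2HSV)
def rect(n,mask,x0,y0,z):
    nn,l,s,_=cv2.connectedComponentsWithStats(mask)
    if nn<2: print(n,'none');return
    i=1+s[1:,4].argmax();ys,xs=np.nonzero(l==i)
    W=(w('top',np.c_[xs+x0,ys+y0],z)[:,:2]*1000).astype(np.float32);print(n,s[i,4],cv2.minAreaRect(W))
r=a[215:290,90:150];h=H(r)
print(h[35:40:2,20:40:4].tolist())
rect('tin',(h[:,:,1]<13).astype(np.uint8),90,215,.045)
rect('tin2',((r[:,:,0].astype(int)-r[:,:,2])>-3).astype(np.uint8),90,215,.045)
r=a[225:280,220:275];h=H(r);print(h[27,5:50:4].tolist())
rect('box',cv2.inRange(h,(4,100,30),(13,255,255)),220,225,.049)
d=cv2.absdiff(a,o).max(2)
print('bowl',d[130:175,220:265].max(),'spoon',d[173:218,246:262].max(),'bg',d[100:120,100:200].max())
E
```

```text
[[[120, 11, 182], [120, 10, 179], [120, 8, 181], [120, 10, 182], [18, 31, 197]], [[124, 11, 181], [140, 4, 172], [19, 29, 140], [17, 30, 193], [17, 35, 206]], [[124, 10, 180], [17, 33, 191], [18, 34, 126], [18, 36, 206], [18, 35, 210]]]
tin 451 ((492.45599365234375, 375.2863464355469), (71.4821548461914, 71.9337158203125), 10.375741004943848)
tin2 463 ((495.9894714355469, 375.0229797363281), (61.888755798339844, 70.40850830078125), 11.167241096496582)
[[8, 24, 173], [10, 45, 180], [14, 109, 195], [11, 126, 180], [11, 126, 182], [12, 124, 165], [11, 124, 171], [11, 125, 172], [12, 125, 175], [13, 110, 148], [13, 78, 141], [7, 25, 134]]
box 485 ((469.2766418457031, 3.9588851928710938), (66.07608032226562, 66.46163177490234), 52.55634307861328)
bowl 3 spoon 2 bg 2
```

Bowl and spoon are unmoved. The arm still covers part of the tin, so I move aside for one last numeric check.

{"method": "step_arm", "body": {"commands": [85,0,-0.1,0.05,0,0,0,85,0,-0.2,0.05,0,0,0,85,0,-0.3,0.05,0,0,0,85,0,-0.4,0.05,0,0,0,85,0,-0.5,0.05,0,0,0,85,0,-0.5,0.05,0,0,0,85,0,-0.5,0.05,0,0,0,85,0,-0.5,0.05,0,0,0,85,0,-0.5,0.05,0,0,0,85,0,-0.5,0.05,0,0,0]}}

```text
clock: 46.05
position: [0.468, -0.1347, 0.28]
ee_rot: [-0.086, 0.996, -0.0, 0.0]
ft_force: [0.1, -0.4, 0.2]
grip_width: 0.996
grasp_force: 0.0
```

```bash
python3 - <<'E'
from h import *
snap('top','a16.png');a=cv2.imread('pics/raw_a16.png');st()
H=lambda i:cv2.cvtColor(i,cv2.COLOR_BGR2HSV)
def rect(n,mask,x0,y0,z):
    nn,l,s,_=cv2.connectedComponentsWithStats(mask)
    if nn<2: print(n,'none');return
    i=1+s[1:,4].argmax();ys,xs=np.nonzero(l==i)
    print(n,s[i,4],cv2.minAreaRect((w('top',np.c_[xs+x0,ys+y0],z)[:,:2]*1000).astype(np.float32)))
r=a[215:290,90:150]
c=cv2.inRange(H(r),(8,70,60),(25,190,255));c=cv2.morphologyEx(c,cv2.MORPH_CLOSE,np.ones((3,3)));rect('cork',c,90,215,.005)
rect('tin',((r[:,:,0].astype(int)-r[:,:,2])>0).astype(np.uint8),90,215,.045)
r=a[225:280,220:275]
for u in (11,12): rect('box',cv2.inRange(H(r),(4,115,30),(u,255,255)),220,225,.049)
p=cv2.imread('pics/raw_a5.png');d=cv2.absdiff(a,p).max(2);print('funnel',d[175:200,165:190].max())
p=cv2.imread('pics/raw_a9.png');d=cv2.absdiff(a,p).max(2);print('jar',d[235:265,360:390].max())
E
```

```text
46.1 [ 0.4679 -0.1348  0.2799] yaw 99.89 tz [ 0.  0. -1.] 0.995543064734499 0.0 [ 0.74  0.03 -0.56  1.71  0.02  1.4   1.92] [ 0.3 -0.2  0.8]
cork 357 ((468.1538391113281, 374.56317138671875), (144.0391845703125, 88.1480941772461), 9.700934410095215)
tin 1004 ((468.4403381347656, 369.72113037109375), (116.1654281616211, 68.6939926147461), 10.298872947692871)
box 235 ((468.2318115234375, 3.946399688720703), (52.91511535644531, 52.194114685058594), 48.012786865234375)
box 391 ((467.5169677734375, 5.201866149902344), (55.11286163330078, 55.48834991455078), 50.64330291748047)
funnel 5
jar 84
```

```bash
python3 - <<'E'
from h import *
snap('scene','s16.png');s=cv2.imread('pics/raw_s16.png')
x,y=pix('scene',[.468,-.3624,.03])[0].astype(int)
for f in('raw_b9.png','raw_s15.png'): print('jar',cv2.absdiff(s,cv2.imread('pics/'+f)).max(2)[y-25:y+20,x-15:x+15].max())
p=cv2.imread('pics/raw_a15.png');q=cv2.imread('pics/raw_a9.png');print('jar top',cv2.absdiff(p,q).max(2)[235:265,360:390].max())
E
```

```text
jar 3
jar 3
jar top 3
```

All four are in place and undisturbed, so I hand in.

```bash
python3 -c "
from workcell import *
print(hand_in())"
```

```text
the job is handed in; nothing more can be done
None
```

The job is handed in at about 46 s: funnel, jar, box and tin each stand upright and released on their own mats, within about 5 mm of centre by camera, with the bowl and teaspoon unmoved; no verdict was returned.

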